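Release and push off a suction filter cover

TASK

Open the bench suction box so that its filter can be changed: press the aluminium snap tab fully in, then push the released black cover off its seat until it lies flat on the parking ledge beside it. Only press and push: do not pick the cover up, and leave the brake levers and other things around the box where they are.

Things in the scene. Friction and masses are not known exactly. Their poses are not given: they have to be found in the camera images.
- filter_box: Grey suction filter box fixed to the bench, 112 (its x) x 270 (its y) x 63 mm, turned up to 25 degrees. Origin: centre of its underside, z up. The -y half is the cover's seat, the +y half a parking ledge. Rails along both long sides (inner faces at x = +-50 mm) and walls at both ends rise to z = 63 mm, so the cover slides only along y. A bracket at the middle of its -x side carries the snap tab
- seat_mid (a point): Middle of the seat, the frame round the filter that the cover starts on: at (0, -68, 60) mm in the box frame; the seat surface (z = 60 mm) runs from y = -125 to -11 mm
- ledge_mid (a point): Middle of the parking ledge's surface: at (0, 67, 56) mm in the box frame, 4 mm lower than the seat; the ledge runs from y = 4 to 130 mm, where an end lip 7 mm high stops the cover
- cover: Black filter cover, loose plate 90 (x) x 110 (y) x 8 mm, 0.1 to 0.2 kg. Origin: centre of its underside; axes parallel to the box's. Starts on the seat, origin at point seat_mid. Once the tab is in, a few newtons slide it to +y; when its tail has left the seat it drops 4 mm and lies flat on the ledge, its origin then at y = 44 to 75 mm in the box frame
- rib_top (a point): Middle of the top of the cover's push rib, 24 mm above the cover's underside. The rib is 60 mm long along x, 8 mm thick, 16 mm high, and stands 12 mm to -y of the cover's origin; behind it (-y) are 39 mm of flat cover
- snap_tab (a joint): Travel of the snap tab, straight down, in m: 0 to 0.002 at the start (its catch stands 5 to 7 mm above the seat, just ahead of the cover's +y edge and blocks it), 0.012 fully in (catch below the ledge). Moves at about 5 N, has no return spring, stays where it is left
- tab_pad (a point): Middle of the top of the snap tab's thumb pad, a bare aluminium square 32 x 32 mm beside the box's -x side, at (-88, -3, 77) mm in the box frame with the tab at 0; it goes down with the tab, to z = 65 mm fully in
- lever_a: Bare cast-aluminium brake lever, 160 x 25 x 9, lying on the cardboard sheet right of the filter box (sizes in mm); a bystander, origin at its underside
- lever_b: A second such brake lever on the cardboard sheet (sizes in mm); a bystander, origin at its underside
- lever_c: A third such brake lever, on the table just in front of the filter box (sizes in mm); a bystander, origin at its underside
- tin: Small closed white jar, diameter 42, 55 high, on the table in front of the filter box's ledge half (sizes in mm); a bystander, origin at its underside
- deburrer: Deburring tool like a screwdriver, 150 long, on the table just behind the filter box (sizes in mm); a bystander, origin at its underside
- mug: White ceramic mug, diameter 76, 85 high, left of the work (sizes in mm); a bystander, origin at its underside
- brush: Bench brush lying left of the work (sizes in mm); a bystander, origin at its underside
There are look-alikes about, which are no part of the job. What is meant by the cover is not white, and is the larger of those in its own colour.

How it is judged:
On the way, in this order (a step that is already met when the one before it is completed fails the run):
1. the snap tab is pressed in, the cover still on its seat (value of joint snap_tab above 0.01 m and y of cover in the frame of filter_box below -0.05 m), for 0.1 s.
2. the cover has been pushed off its seat and lies on the ledge (y of cover in the frame of filter_box above 0.043 m and z of cover in the frame of filter_box between 0.053 and 0.058 m and angle between cover's own z axis and vertical below 0.03 rad), for 0.2 s.
At the end, for the whole second after the job is handed in: The snap tab is in (at least 10 of 12 mm); the cover is at rest, flat (within 0.03 rad) on the parking ledge, its origin 53 to 58 mm above the table and at least 43 mm to +y in the box frame, wholly off the seat (all of step 2 and value of joint snap_tab above 0.01 m and linear speed of cover below 0.01 m/s); the robot touches nothing.
It fails at once if the cover is lifted (underside more than 10 mm above the seat) or tipped up by more than 0.2 rad (height (world z) of cover above 0.07 m or angle between cover's own z axis and vertical above 0.2 rad).
It fails at once if the cover falls off the filter box (height (world z) of cover below 0.045 m).
It fails at once if a bystander is moved by more than 20 mm (distance of any of lever_a, lever_b, lever_c, tin, deburrer, mug, brush from where it was at the start of the episode above 0.02 m).
It also fails if it takes over 48 s, if anything falls off the work surface, if the arm or the gripper's body presses on something with over 40 N, if the wrist force passes 120 N, or if a joint passes its speed limit or range.

ROBOT

A 6-joint arm with a two-finger parallel gripper is mounted at the origin on the work surface. World frame = base frame: x ahead of the robot, y to its left, z up, the work surface at z = 0. Lengths are in m, angles in rad, forces in N, time in s.
With the tool pointing down it reaches from about 0.35 to 0.85 m from the base axis. Payload 8.1 kg.
Tool frame: the origin (TCP) lies at the very end of the fingers, on their centre line; the grasp point (between the pads) lies 19 mm behind it; z points along the fingers, y is the line along which they close (so a half turn about z gives the same grasp; the last joint's range is limited). The gripper opens to 93 mm and grips with 3 to 60 N. Pads are 15 mm wide; open, the fingers measure 128 mm over their backs; the gripper's body (75 mm by 188 mm) begins 65 mm behind the grasp point.
Start: joints at [-1.193, 0.13, 1.488, -0, 1.523, -0.085], TCP at [0.268, -0.537, 0.219] pointing down, gripper open.
Joint ranges: [-2.96, 2.96], [-0.89, 2.26], [0.02, 2.5], [-1.34, 4.48], [0, 2.73], [-2.66, 2.66]. Speed limits (rad/s): [2.39, 2.39, 2.79, 3.14, 3.14, 3.14].

INTERFACE

Orientations are given as a rotation vector (axis times angle).
In Python, from plant import monitor, eyes, ticket gives the robot as it stands.
- The arm moves only by the tool arm_command, never from a script. Its argument "deltas" is a list that holds one entry, the list of rows, each a list of 6 numbers: the shift along the world's x, y, z in cm, then the turn, a rotation vector about the world's x, y, z in degrees. In form: [[[tx, ty, tz, rx, ry, rz], ...]]. A call has 1 to 12 rows; each row shifts and turns the commanded pose from where the row before left it; what a row does not reach is not made up. A row lasts 1/12 s, in which the tool goes at most 41.7 mm and 7.16 degrees, less where a joint would pass 70% of its speed; a pose out of reach is approached as far as the arm can. A call is refused whole if a number of a shift passes 4.17 or a number of a turn 7.16, either way. A call with a gripper value outside its range is refused whole. "gripper" is the opening, from -1 (shut) to 1 (fully open), set as the call begins (left out, the last holds). The fingers move at their own pace and stop on an object; "squeeze" is the grip in N (left out, the last holds). Time passes only in rows, so rows that do not move let the fingers close. It gives the time, the measured TCP pose, the force, the opening and the grip force at its end, in the units of the state.
- monitor.read_state(): the state, without advancing time (a new reading comes with each control period).
- eyes.read_camera(name): name is "side" or "top"; returns the picture (420x560x3 uint8, blue, green, red); there is no depth.
- eyes.camera_model(name): a dict with "fx", "fy", "cx", "cy" (pixels), "rvec" (rotation vector, rad) and "tvec" (3), from world to camera coordinates, as OpenCV has them. Camera axes: x right, y down, z forward; pixel columns grow to the right and rows downward; lengths in m; the calibration is good to about 2 mm. A picture is of the moment at which its call begins. camera_model takes no time and is no camera call.
- ticket.close_job(): hands the job in; it is judged then, once.
The state is a dict: "t": time; "q": joint angles; "dq": joint speeds; "joint_torque": joint torques, N m; "tool_pos": TCP position; "orientation": TCP orientation; "force": force on the tool from outside, world axes, zero at the start; "wrist_torque": the same for the moment, N m; "opening": finger opening in m; "gripper_force": force on a finger pad.
Only numpy, scipy, OpenCV 4.12 (cv2) and the standard library are available. Lean on these libraries where they do the work, as an engineer would, in place of code of your own. Each camera call takes 0.05 s, during which the arm holds its last target. There are 200 camera calls.

## Working session

There is one attempt and no reset: what is moved stays moved. The work goes in short steps, Python scripts to look and compute and a tool call to move; the robot and the scene stay as the last step left them, time stands still between calls to the robot, and variables do not carry over. Pictures are saved under pics/ and viewed, at most 10 in all, crops included, and the job is handed in when it is done.

Besides the shell and the picture viewer there is one more tool, called after "Call:" as name(argument=value, ...), one argument or row to a line, values as JSON. arm_command: Moves the arm, as the interface text tells. Its arguments: {"type":"object","properties":{"deltas":{"type":"array"},"gripper":{"type":"number"},"squeeze":{"type":"number"}},"required":["deltas"]}

```bash
mkdir -p pics
python3 - <<'E'
from plant import monitor, eyes
import cv2
for n in("top","side"):
    cv2.imwrite(f"pics/{n}0.png",eyes.read_camera(n)); print(n,eyes.camera_model(n))
s=monitor.read_state(); print(s['t'],s['tool_pos'],s['orientation'],s['opening'])
E
```

```text
top {'fx': 419.14822712465656, 'fy': 419.14822712465656, 'cx': 282.82780141484244, 'cy': 210.05767912151308, 'rvec': array([ 2.14044774, -2.20147521,  0.09783032]), 'tvec': array([0.01361918, 0.62351829, 1.07577542])}
side {'fx': 391.5736756034949, 'fy': 391.5736756034949, 'cx': 287.0740246027594, 'cy': 203.50007531480696, 'rvec': array([ 2.28069093, -0.23049818,  0.10945039]), 'tvec': array([-0.60789926,  0.13284645,  0.89802042])}
0.1 [ 0.26770583 -0.53641025  0.21771893] [-3.05629030e+00 -7.20110679e-01  3.74315576e-04] 0.09292278789655259
```

View pics/top0.png

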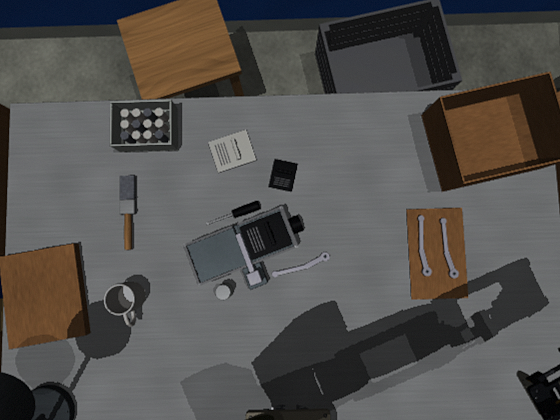

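View pics/side0.png

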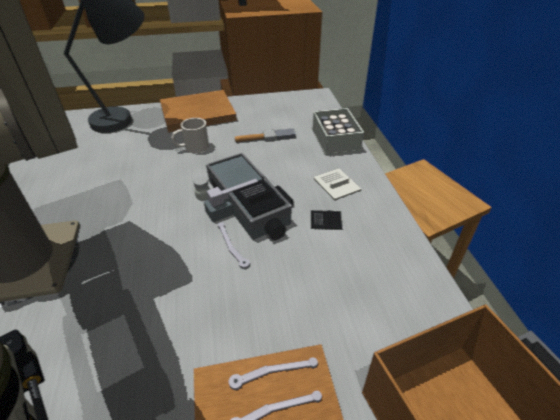

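The top view shows the filter box around (245,244). The seat is on the right, the ledge on the left, and the pad is near (257,275).

Candidates for the cover are the black plate on the box (top 266,235; side 262,198), a small black plate (284,175) and a white plate (232,150). I choose the larger black one on the seat, and I'll check it in a close crop.

Run:
```python
import cv2, numpy as np
a=cv2.imread("pics/top0.png")[190:310,170:340]; b=cv2.imread("pics/side0.png")[140:260,180:310]
a=cv2.resize(a,None,fx=3.4,fy=3.4,interpolation=cv2.INTER_CUBIC)[:,:]
b=cv2.resize(b,None,fx=4.5,fy=4.5,interpolation=cv2.INTER_CUBIC)
cv2.imwrite("pics/c1.png",cv2.convertScaleAbs(cv2.resize(cv2.imread("pics/top0.png")[195:305,175:320],None,fx=5.4,fy=5.4,interpolation=cv2.INTER_CUBIC),alpha=1.5,beta=15))
cv2.imwrite("pics/c2.png",cv2.convertScaleAbs(b,alpha=1.5,beta=15))
```

```text
(no output)
```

View pics/c1.png

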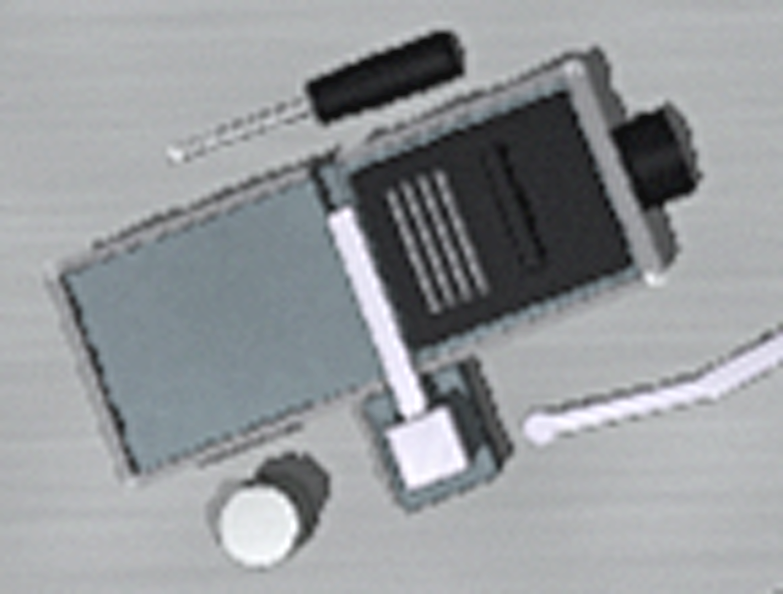

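View pics/c2.png

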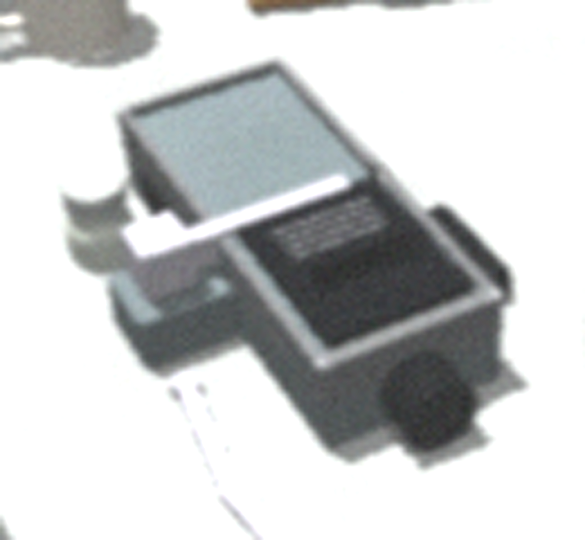

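The crops confirm the cover: a large black plate at top c1 (495,215), with vent slots and the rib at c1 (515,205). The pad is at c1 (429,446) and c2 (153,235). The four box rim corners are visible in both views.

```bash
cat > h.py <<'E'
import cv2, numpy as np
from plant import eyes
def cam(n):
    m=eyes.camera_model(n); K=np.array([[m['fx'],0,m['cx']],[0,m['fy'],m['cy']],[0,0,1]])
    R=cv2.Rodrigues(m['rvec'])[0]; return K,R,m['tvec'].reshape(3,1)
def tri(pt,ps):
    P=[k@np.hstack([r,t]) for k,r,t in (cam("top"),cam("side"))]
    X=cv2.triangulatePoints(P[0],P[1],np.float64(pt).T,np.float64(ps).T); return (X[:3]/X[3]).T
def plane(n,p,z):
    K,R,t=cam(n); c=(-R.T@t).ravel(); d=(R.T@np.linalg.inv(K)@np.c_[np.float64(p),np.ones(len(p))].T).T
    return c+d*((z-c[2])/d[:,2])[:,None]
def fit(B,W):  # box xy -> world xy, rigid
    b,w=B-B.mean(0),W-W.mean(0)
    a=np.arctan2((b[:,0]*w[:,1]-b[:,1]*w[:,0]).sum(),(b*w).sum())
    R=np.array([[np.cos(a),-np.sin(a)],[np.sin(a),np.cos(a)]]); t=W.mean(0)-R@B.mean(0)
    return a,R,t,np.linalg.norm((R@B.T).T+t-W,axis=1)
E
python3 - <<'E'
from h import *
np.set_printoptions(precision=4,suppress=True)
# corners: +x-y,-x-y,-x+y,+x+y ; then pad centre
T=np.array([(575,62),(655,278),(133,482),(52,262),(429,446)])/5.4+[174.6,194.6]
S=np.array([(500,293),(322,360),(120,113),(278,63),(153,235)])/4.5+[179.6,139.6]
X=tri(T,S); print(X)
B=np.array([(.056,-.135),(-.056,-.135),(-.056,.135),(.056,.135)])
for W in (X[:4,:2],plane("top",T[:4],.063)[:,:2],plane("side",S[:4],.063)[:,:2]):
    a,R,t,e=fit(B,W); print(np.degrees(a),t,"res",e)
    for n,p in dict(pad=(-.088,-.003),rib=(0,-.080),ledge=(0,.067)).items(): print(n,R@p+t)
print(plane("top",T[4:],.077),plane("side",S[4:],.077))
E
```

```text
[[ 0.6302  0.0002  0.0635]
 [ 0.5279 -0.0345  0.065 ]
 [ 0.4382  0.2119  0.0614]
 [ 0.5407  0.2496  0.0598]
 [ 0.4515  0.0723  0.0751]]
19.81693159804531 [0.5343 0.1068] res [0.0029 0.0047 0.0038 0.0032]
pad [0.4525 0.0741]
rib [0.5614 0.0315]
ledge [0.5115 0.1698]
19.487270258184477 [0.5355 0.1065] res [0.0034 0.0049 0.0042 0.0037]
pad [0.4535 0.0743]
rib [0.5621 0.0311]
ledge [0.5131 0.1696]
20.417473332907633 [0.5329 0.1058] res [0.0035 0.0079 0.0043 0.0069]
pad [0.4515 0.0723]
rib [0.5608 0.0308]
ledge [0.5095 0.1686]
[[0.4536 0.0722 0.077 ]] [[0.4493 0.0701 0.077 ]]
```

The measurements agree. The box is at (0.535,0.1065) with yaw about 19.8°, the rim height comes out at about 62 mm, and the pad is at (0.4525,0.0725) with z of about 75 mm. All of it is within reach. Next I approach the pad with the gripper shut, turning tool y onto box x.

Call:
arm_command(
  deltas=[
    [[0.77,2.54,0,0,0,6.94],[0.77,2.54,0,0,0,6.94],[0.77,2.54,0,0,0,6.94],[0.77,2.54,0,0,0,6.94],[0.77,2.54,0,0,0,6.94],[0.77,2.54,0,0,0,6.94],[0.77,2.54,0,0,0,6.94],[0.77,2.54,0,0,0,6.94],[0.77,2.54,0,0,0,6.94],[0.77,2.54,0,0,0,6.94],[0.77,2.54,0,0,0,6.94],[0.77,2.54,0,0,0,6.94]],
  ],
  gripper=-1,
)

```text
t: 1.1
tool_pos: [0.3602, -0.2307, 0.2182]
orientation: [-1.799, -2.575, -0.0]
force: [0.4, -0.6, 0.3]
opening: 0.018
gripper_force: 0.0
```

Call:
arm_command(
  deltas=[
    [[0.77,2.54,0,0,0,0],[0.77,2.54,0,0,0,0],[0.77,2.54,0,0,0,0],[0.77,2.54,0,0,0,0],[0.77,2.54,0,0,0,0],[0.77,2.54,-0.5,0,0,0],[0.77,2.54,-1.5,0,0,0],[0.77,2.54,-2,0,0,0],[0.77,2.54,-2,0,0,0],[0.77,2.54,-2,0,0,0],[0.77,2.54,-1,0,0,0],[0,0,0,0,0,0]],
  ],
)

```text
t: 2.1
tool_pos: [0.4433, 0.0509, 0.1253]
orientation: [-1.8, -2.569, 0.002]
force: [-0.8, 0.7, -0.0]
opening: 0.0003
gripper_force: 0.0
```

Call:
arm_command(
  deltas=[
    [[0.4,1.0,-0.5,0,0,0],[0.5,1.1,-1,0,0,0],[0,0,-1.0,0,0,0],[0,0,-1.0,0,0,0],[0,0,0,0,0,0]],
  ],
)

```text
t: 2.52
tool_pos: [0.4523, 0.0676, 0.0912]
orientation: [-1.805, -2.568, 0.004]
force: [-0.4, 0.5, -1.2]
opening: 0.0004
gripper_force: 0.0
```

Run:
```python
from plant import eyes
import cv2
a=eyes.read_camera("top")[195:305,175:320]; b=eyes.read_camera("side")[140:260,180:310]
a=cv2.resize(a,(400,304),interpolation=3); b=cv2.resize(b,(400,369),interpolation=3)
a=cv2.copyMakeBorder(a,0,65,0,0,0)
cv2.imwrite("pics/c3.png",cv2.convertScaleAbs(cv2.hconcat([a,b]),alpha=1.5))
```

```text
(no output)
```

View pics/c3.png

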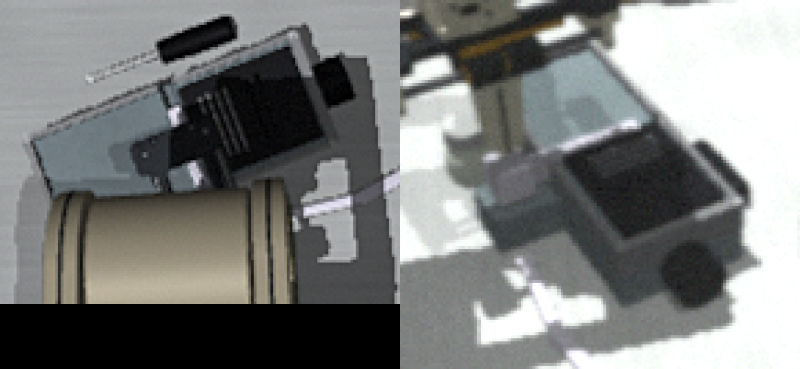

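In the top view the arm hides the pad. In the side view the finger tips at (500,150) stand right above the pad at (505,170). I'll shift slightly and press down.

Call:
arm_command(
  deltas=[
    [[0,0.4,0,0,0,0],[0,0,-0.4,0,0,0],[0,0,-0.4,0,0,0],[0,0,-0.4,0,0,0],[0,0,-0.3,0,0,0],[0,0,-0.3,0,0,0],[0,0,-0.3,0,0,0],[0,0,-0.2,0,0,0],[0,0,-0.2,0,0,0],[0,0,0,0,0,0],[0,0,0,0,0,0]],
  ],
)

```text
t: 3.53
tool_pos: [0.4541, 0.0723, 0.0685]
orientation: [1.807, 2.57, 0.0]
force: [0.5, -0.2, -1.0]
opening: 0.0005
gripper_force: 0.0
```

Call:
arm_command(
  deltas=[
    [[0,0,-0.1,0,0,0],[0,0,-0.1,0,0,0],[0,0,-0.1,0,0,0],[0,0,0,0,0,0]],
  ],
)

```text
t: 3.87
tool_pos: [0.4542, 0.0724, 0.0657]
orientation: [1.806, 2.57, 0.0]
force: [-1.9, -0.6, 3.2]
opening: 0.0005
gripper_force: 1.8
```

Call:
arm_command(
  deltas=[
    [[0,0,-0.1,0,0,0],[0,0,-0.1,0,0,0],[0,0,0,0,0,0]],
  ],
)

```text
t: 4.12
tool_pos: [0.4542, 0.0723, 0.0647]
orientation: [1.806, 2.57, -0.0]
force: [-6.9, -0.5, 15.1]
opening: 0.0003
gripper_force: 7.3
```

The stop is reached at z = 64.7 mm with 15 N, which matches "fully in" at 65 mm. Next I lift and move behind the rib.

Call:
arm_command(
  deltas=[
    [[0,0,1,0,0,0],[0,0,2,0,0,0],[0,0,2,0,0,0],[1.9,-1,1,0,0,0],[1.9,-1,0,0,0,0],[1.9,-1,0,0,0,0],[1.9,-1,0,0,0,0],[1.9,-1,0,0,0,0],[1.9,-1,0,0,0,0],[0,0,0,0,0,0],[0,0,0,0,0,0],[0,0,0,0,0,0]],
  ],
)

```text
t: 5.12
tool_pos: [0.5673, 0.0126, 0.1231]
orientation: [-1.806, -2.569, 0.001]
force: [-0.7, -0.2, -0.3]
opening: 0.0006
gripper_force: 0.0
```

Run:
```python
from plant import eyes
import cv2
a=eyes.read_camera("top")[195:305,175:320]; b=eyes.read_camera("side")[140:260,180:310]
a=cv2.resize(a,(400,304),interpolation=3); b=cv2.resize(b,(400,369),interpolation=3)
a=cv2.copyMakeBorder(a,0,65,0,0,0)
cv2.imwrite("pics/c4.png",cv2.convertScaleAbs(cv2.hconcat([a,b]),alpha=1.7,beta=15))
```

```text
(no output)
```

View pics/c4.png

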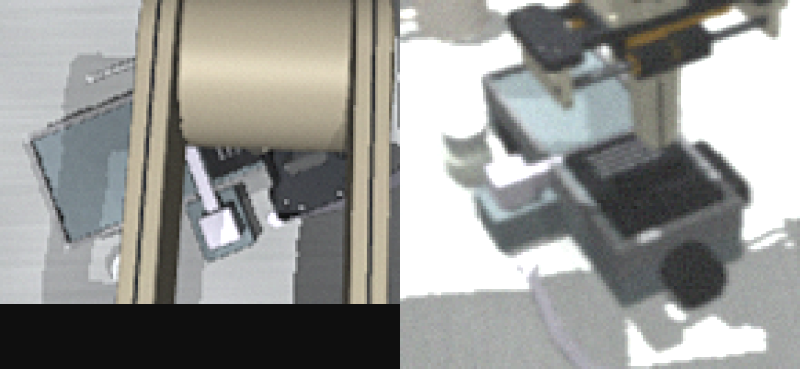

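The tab is visibly down in the side view (515,175). The fingers at side (655,130) stand above the rear part of the cover, behind the rib at (650,160). I'll descend there, stopping above the cover top.

Call:
arm_command(
  deltas=[
    [[0,0,-1,0,0,0],[0,0,-1,0,0,0],[0,0,-1,0,0,0],[0,0,-0.5,0,0,0],[0,0,-0.5,0,0,0],[0,0,-0.4,0,0,0],[0,0,-0.3,0,0,0],[0,0,-0.3,0,0,0],[0,0,0,0,0,0],[0,0,0,0,0,0]],
  ],
)

```text
t: 6.05
tool_pos: [0.5681, 0.0123, 0.0737]
orientation: [1.807, 2.57, 0.0]
force: [0.4, -0.5, 0.5]
opening: 0.0006
gripper_force: 0.0
```

Call:
arm_command(
  deltas=[
    [[-0.17,0.47,0,0,0,0],[-0.17,0.47,0,0,0,0],[-0.17,0.47,0,0,0,0],[-0.17,0.47,0,0,0,0],[-0.17,0.47,0,0,0,0],[-0.17,0.47,0,0,0,0]],
  ],
)

```text
t: 6.55
tool_pos: [0.5577, 0.0411, 0.0738]
orientation: [1.806, 2.57, 0.0]
force: [0.0, -0.7, 0.9]
opening: 0.0006
gripper_force: 0.5
```

Call:
arm_command(
  deltas=[
    [[-0.17,0.47,0,0,0,0],[-0.17,0.47,0,0,0,0],[-0.17,0.47,0,0,0,0],[-0.17,0.47,0,0,0,0],[-0.17,0.47,0,0,0,0],[-0.17,0.47,0,0,0,0]],
  ],
)

```text
t: 7.05
tool_pos: [0.5474, 0.0692, 0.0736]
orientation: [-1.807, -2.57, 0.0]
force: [0.7, -0.6, 0.7]
opening: 0.0004
gripper_force: 0.5
```

Run:
```python
from plant import eyes
import cv2
a=eyes.read_camera("top")[195:305,175:320]; b=eyes.read_camera("side")[140:260,180:310]
a=cv2.resize(a,(400,304),interpolation=3); b=cv2.resize(b,(400,369),interpolation=3)
a=cv2.copyMakeBorder(a,0,65,0,0,0)
cv2.imwrite("pics/c5.png",cv2.convertScaleAbs(cv2.hconcat([a,b]),alpha=1.7,beta=15))
```

```text
(no output)
```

View pics/c5.png

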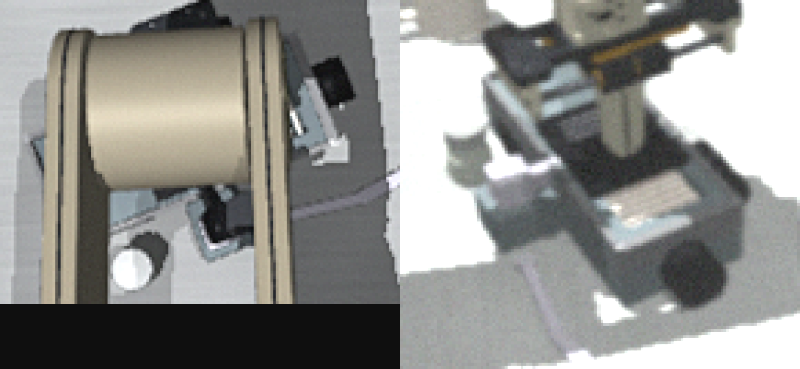

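The cover slides: the filter is showing at side (655,195), and the fingers at (620,150) are behind the rib. About 75 mm are left to go.

Call:
arm_command(
  deltas=[
    [[-0.17,0.47,0,0,0,0],[-0.17,0.47,0,0,0,0],[-0.17,0.47,0,0,0,0],[-0.17,0.47,0,0,0,0],[-0.17,0.47,0,0,0,0],[-0.17,0.47,0,0,0,0],[-0.17,0.47,0,0,0,0],[-0.17,0.47,0,0,0,0],[-0.17,0.47,0,0,0,0],[-0.17,0.47,0,0,0,0]],
  ],
)

```text
t: 7.98
tool_pos: [0.5304, 0.1162, 0.0736]
orientation: [-1.806, -2.57, -0.0]
force: [0.7, -0.7, 0.2]
opening: 0.0005
gripper_force: 0.2
```

Call:
arm_command(
  deltas=[
    [[-0.17,0.47,0,0,0,0],[-0.17,0.47,0,0,0,0],[-0.17,0.47,0,0,0,0],[-0.14,0.38,0,0,0,0],[-0.14,0.38,0,0,0,0],[0,0,0,0,0,0],[0,0,0,0,0,0]],
  ],
)

```text
t: 8.57
tool_pos: [0.5226, 0.1377, 0.0737]
orientation: [-1.806, -2.571, -0.0]
force: [0.7, 0.5, -0.6]
opening: 0.0002
gripper_force: 0.0
```

The cover should be at y of about 57 mm now. I'll back off, lift clear and check.

Call:
arm_command(
  deltas=[
    [[0.1,-0.3,0,0,0,0],[0.1,-0.3,0,0,0,0],[0,0,2,0,0,0],[0,0,3,0,0,0],[0,0,3,0,0,0],[0,-3,2,0,0,0],[0,-3.5,0,0,0,0],[0,-3.5,0,0,0,0],[0,-3.5,0,0,0,0],[0,-3.5,0,0,0,0],[0,-3.5,0,0,0,0],[0,-3.5,0,0,0,0]],
  ],
)

```text
t: 9.57
tool_pos: [0.5244, -0.1108, 0.1738]
orientation: [1.807, 2.569, 0.0]
force: [1.0, -0.3, 0.9]
opening: 0.0005
gripper_force: 0.0
```

Call:
arm_command(
  deltas=[
    [[-0.5,-3.5,0,0,0,0],[-0.5,-3.5,0,0,0,0],[-0.5,-3.5,0,0,0,0],[0,0,0,0,0,0],[0,0,0,0,0,0]],
  ],
)

```text
t: 9.98
tool_pos: [0.509, -0.2158, 0.1735]
orientation: [-1.812, -2.566, 0.0]
force: [0.1, 0.0, -0.3]
opening: 0.0005
gripper_force: 0.0
```

Run:
```python
from plant import eyes
import cv2
a=eyes.read_camera("top")[195:305,175:320]; b=eyes.read_camera("side")[140:260,180:310]
cv2.imwrite("pics/t6.png",a);cv2.imwrite("pics/s6.png",b)
a=cv2.resize(a,(400,304),interpolation=3); b=cv2.resize(b,(400,369),interpolation=3)
a=cv2.copyMakeBorder(a,0,65,0,0,0)
cv2.imwrite("pics/c6.png",cv2.convertScaleAbs(cv2.hconcat([a,b]),alpha=1.7,beta=15))
```

```text
(no output)
```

View pics/c6.png

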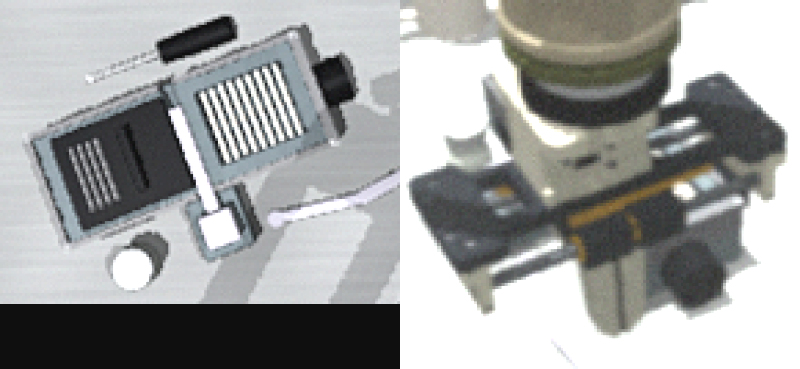

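Top view: the cover lies on the ledge (corners around (52,143), (80,228), (197,188), (170,97)) and the seat is bare. The arm blocks the side view, so I'll clear it and measure.

Call:
arm_command(
  deltas=[
    [[-2,-3,0,0,0,0],[-2,-3,0,0,0,0],[-2,-3,0,0,0,0],[-2,-3,0,0,0,0],[-2,-3,0,0,0,0],[-2,-3,0,0,0,0],[-1,-3,0,0,0,0],[-1,-3,0,0,0,0],[0,0,0,0,0,0],[0,0,0,0,0,0]],
  ],
)

```text
t: 10.92
tool_pos: [0.3698, -0.4535, 0.1734]
orientation: [-1.807, -2.569, -0.001]
force: [0.0, -0.0, -0.4]
opening: 0.0005
gripper_force: 0.0
```

Run:
```python
from h import *
a=eyes.read_camera("top")[195:305,175:320]; b=eyes.read_camera("side")[140:260,180:310]
a=cv2.resize(a,(400,304),interpolation=3); b=cv2.resize(b,(400,369),interpolation=3)
a=cv2.copyMakeBorder(a,0,65,0,0,0)
cv2.imwrite("pics/c7.png",cv2.convertScaleAbs(cv2.hconcat([a,b]),alpha=1.4,beta=10))
T=np.array([(52,143),(80,228),(197,188),(170,97)])*145/400+[174.7,194.7]
W=plane("top",T,.064)[:,:2]-[.535,.1065]; c,s=np.cos(.346),np.sin(.346)
L=W@np.array([[c,-s],[s,c]]); print(L.round(4),L.mean(0))
```

```text
[[ 0.0391  0.1117]
 [-0.0427  0.1147]
 [-0.0479  0.0023]
 [ 0.039  -0.0043]] [-0.00312594  0.05610129]
```

View pics/c7.png

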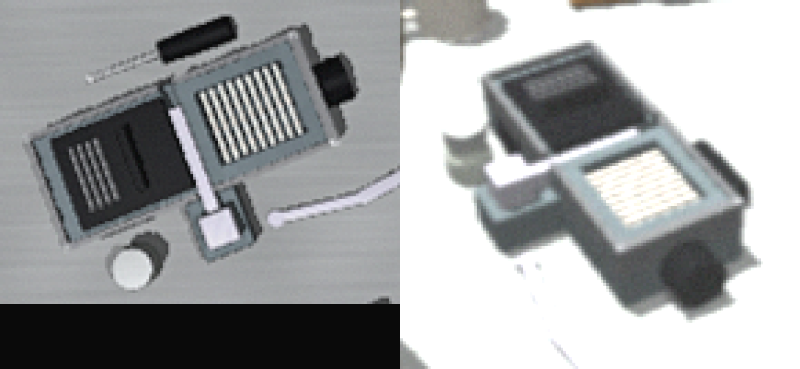

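The cover lies flat on the ledge at y of about 56 mm. The pad is about 3 px lower in the side view, as expected for 12 mm of travel. The arm is clear and the bystanders haven't moved, so I'm handing in.

```bash
python3 -c "
from plant import ticket
print(ticket.close_job())"
```

```text
the job is handed in; nothing more can be done
None
```

The job is handed in, verdict not shown: the snap tab was pressed to its stop (z = 64.7 mm, 15 N), the cover measured flat on the ledge at about y = 56 mm, and the arm ended clear with no bystander seen to move.

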